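# Register a lime blank in the carving jig and lock it with the cam

## Task

Set the lime-wood blank (the longer, narrower one of the two pale blocks to the right of the carving jig) in the jig, the same way up as it lies on the bench. Push it fully home, with its long side flush along the back fence and its end flush against the end stop; only then swing the red-knobbed cam lever all the way round so that the blank is clamped there. Leave the other things on the bench where they are.

Things in the scene. Friction and masses are not known exactly. Their poses are not given: they have to be found in the camera images.
- blank: the blank: a plain pale lime-wood block, 35 x 90 mm and 30 mm high as it lies, the longer and narrower of the two loose pale offcuts to the right of the jig; 35 to 60 g. Origin: centre of its underside; x across its 35 mm width, y along its 90 mm length, z up. Either end may go to the stop.
- jig: the carving jig, screwed down: a brown-faced plywood base 12 mm thick with two red-brown wooden battens as stops and a cam clamp on it. Origin at bench level below point seat; z up; x points square to the back fence, away from the cam; y along the fence towards the end stop (its 'jig coordinates'). The plywood reaches from x = -71 to +54 mm and y = -77 to +75 mm.
- seat (a point): on top of the jig's base (z = 12 mm): where the centre of the blank's underside comes when it is home against both stops; axes as jig. Home, the blank has its y along the jig's y, either way round, and its underside on the base.
- cam (a joint): angle of the cam lever about its upright pivot, rad, growing counter-clockwise seen from above: 0 fully open, 1.65 end of travel, just past dead centre, clamped. The lever points from the pivot to -176 degrees from the jig's x axis (nearly -x) at 0, to the jig's -y at 1.65. It stays where it is left (friction 0.06 N m); 1 N at the knob swings it, about 6 N once it bites.
- cam_pivot (a point): the cam's pivot, on the base's top, at x = -41.1, y = -15 mm in jig coordinates. The cam, an eccentric wooden disc of 32 mm diameter, and its lever lie 1 to 12 mm above the base's top, the bolt head up to 15.4 mm. Fully open it leaves a home blank 8 mm of room (at 0.3 rad 5 mm); from about 1.3 rad on it presses the blank to the fence.
- cam_knob (a point): top centre of the red turned knob on the cam lever, 80 mm from the pivot: upright, 13 to 20 mm in diameter, from 24 to 59 mm above the bench; the lever's flat wood is under it. It can be pushed from the side or pinched from above.
- short_offcut: bystander: a shorter and wider lime-wood offcut, 45 x 75 x 22 mm, lying near the blank; origin centre of its underside
- masking_tape: bystander: cream roll of masking tape lying flat, 92 mm in diameter and 24 mm high, to the right of the jig, behind the two offcuts; origin centre of its underside
- fence (a point): on the back fence: upper edge of the face that the blank's long side goes against, 17.5 mm to +x of seat. A red-brown batten 14 mm high on the base (top 26 mm above the bench, lower than the blank's top), 24 mm thick, from y = -66 to +40 mm in jig coordinates.
- end_stop (a point): on the end stop: upper edge of the face that the blank's end goes against, 45 mm to +y of seat. A red-brown batten 14 mm high on the base, 22 mm thick, from x = -37.5 to +20.5 mm in jig coordinates.
- eraser: bystander: blue-sleeved white eraser, 21 x 45 x 13 mm, lying behind the jig; origin centre of its underside
Mind the look-alikes: they are no part of the job. What is shaped like the blank but black or pink is not meant.

How it is judged:
On the way:
1. the blank is home against back fence and end stop (within 1.5 mm of each, square within 0.025 rad, flat on the base) while the cam is still open (below 0.9 rad) (x of blank in the frame of seat between -0.0015 and 0.0015 m and y of blank in the frame of seat between -0.0015 and 0.0015 m and z of blank in the frame of seat between -0.0015 and 0.0015 m and angle between the y axis of blank and the y axis of seat, either way round below 0.025 rad and angle between blank's own z axis and vertical below 0.04 rad and value of joint cam below 0.9 rad), for 0.2 s.
At the end, for the whole second after the job is handed in: The cam lever stands past 1.5 rad and presses on the blank (contact forces between blank and jig over 8 N in all), and the blank rests flat on the jig's base, within 1.5 mm of the back fence and of the end stop and square to them within 0.025 rad (value of joint cam above 1.5 rad and x of blank in the frame of seat between -0.0015 and 0.0015 m and y of blank in the frame of seat between -0.0015 and 0.0015 m and z of blank in the frame of seat between -0.0015 and 0.0015 m and angle between the y axis of blank and the y axis of seat, either way round below 0.025 rad and angle between blank's own z axis and vertical below 0.04 rad and linear speed of blank below 0.01 m/s and contact force between blank and jig above 8 N); the robot touches nothing.
It fails at once if the short offcut, the masking tape or the eraser is moved by more than 25 mm (distance of any of short_offcut, masking_tape, eraser from where it was at the start of the episode above 0.025 m).
It also fails if it takes over 64 s, if anything falls off the work surface, if the arm or the gripper's body presses on something with over 40 N, if the wrist force passes 120 N, or if a joint passes its speed limit or range.

## Robot

A 7-joint arm with a two-finger parallel gripper is mounted at the origin on a cart in front of the work surface, level with it; the furniture and walls round the work are solid. World frame = base frame: x ahead of the robot, y to its left, z up, the work surface at z = 0. Lengths are in m, angles in rad, forces in N, time in s.
With the tool pointing down it reaches from about 0.425 to 0.95 m from the base axis. Payload 16.7 kg.
Tool frame: the origin (TCP) lies at the very end of the fingers, on their centre line; the grasp point (between the pads) lies 19 mm behind it (grasp_offset is the distance from the TCP to the grasp point, in m); z points along the fingers, y is the line along which they close (so a half turn about z gives the same grasp; the last joint's range is limited). The gripper opens to 94 mm and grips with 3 to 60 N. Pads are 16 mm wide; open, the fingers measure 119 mm over their backs; the gripper's body (75 mm by 177 mm) begins 78 mm behind the grasp point.
Start: joints at [1.022, 0.426, 0.074, 1.606, -0.034, 1.111, -0.067], TCP at [0.263, -0.622, 0.205] pointing down, gripper open.
Joint ranges: [-2.85, 2.85], [-0.5, 2.14], [-1.23, 1.37], [0.21, 2.46], [-1.02, 4.16], [0.16, 2.05], [-2.73, 2.73]. Speed limits (rad/s): [1.89, 1.89, 2.39, 2.39, 3.01, 3.01, 3.01].

## Interface

Orientations are given as a unit quaternion [w, x, y, z].
In Python, from plant import * gives the robot as it stands. The module is installed in compiled form; this text tells all that it offers.
- The arm moves only by the tool servo_tool, never from a script. Its argument "targets" is one flat list of numbers, 5 for each row, row after row: the opening, from -1 (shut) to 1 (fully open), then the shift along the tool's x, y, z in units of 30 mm (1.0 is 30 mm), then the turn about the tool's z in units of 6 degrees (1.0 is 6 degrees). In form: [fingers, dx, dy, dz, yaw, fingers, dx, dy, dz, yaw, ...]. A call has 1 to 12 rows; each row shifts and turns the commanded pose from where the row before left it, along the tool's axes as they then stand; what a row does not reach is not made up. A row lasts 1/8 s, in which the tool goes at most 62.5 mm and 10.7 degrees, less where a joint would pass 70% of its speed; a pose out of reach is approached as far as the arm can. A call is refused whole if a number of a shift passes 1 or a number of a turn 1, either way. A call with a gripper value outside its range is refused whole. The fingers move at their own pace and stop on an object; "squeeze" is the grip in N (left out, the last holds). Time passes only in rows, so rows that do not move let the fingers close. It gives the time, the measured TCP pose, the force, the opening and the grip force at its end, in the units of the state.
- get_state(): the state, without advancing time (a new reading comes with each control period).
- grab_frame(name): name is "scene" or "top"; returns a dict with "img" (400x640x3 uint8, red, green, blue), "z_map" (400x640 float32, m along the optical axis (not along the pixel's ray), 0 where there is no reading), "camera_matrix" (3x3 intrinsics, pixels), "k1" (the pictures are not rectified: a ray, as slopes to the right and down, at radius r is drawn at 1 + k1 r^2 times it, then the intrinsics apply), "R" (3x3) and "t" (3): a world point X has camera coordinates R X + t. Camera axes: x right, y down, z forward; pixel columns grow to the right and rows downward; lengths in m; the calibration is good to about 2 mm. A picture is of the moment at which its call begins.
- finish_job(): hands the job in; it is judged then, once.
The state is a dict: "time": time; "q": joint angles; "dq": joint speeds; "effort": joint torques, N m; "ee_pos": TCP position; "orientation": TCP orientation; "wrist_force": force on the tool from outside, world axes, zero at the start; "moment": the same for the moment, N m; "opening": opening from 0.0 (shut) to 1.0 (fully open); "grip_force": force on a finger pad.
Only numpy, scipy, OpenCV 4.12 (cv2) and the standard library are available. Lean on these libraries where they do the work, as an engineer would, in place of code of your own. Each camera call takes 0.05 s, during which the arm holds its last target. There are 200 camera calls.

## Working session

There is one attempt and no reset: what is moved stays moved. The work goes in short steps, Python scripts to look and compute and a tool call to move; the robot and the scene stay as the last step left them, time stands still between calls to the robot, and variables do not carry over. Pictures are saved under pics/ and viewed, at most 10 in all, crops included, and the job is handed in when it is done.

Besides the shell and the picture viewer there is one more tool, called after "Call:" by a JSON object that holds its "op" and its "data". servo_tool: Moves the arm, as the interface text tells. Its arguments: {"type":"object","properties":{"targets":{"type":"array"},"squeeze":{"type":"number"}},"required":["targets"]}

```bash
mkdir -p pics
cat > h.py <<'E'
import numpy as np, cv2
from plant import *
def grab(n):
    f=grab_frame(n); np.savez(''+n+'.npz',**f); return f
def load(n): return dict(np.load(''+n+'.npz'))
def ray(f,uv,z):
    uv=np.atleast_2d(np.array(uv,float)); K=f['camera_matrix'];k=float(f['k1'])
    d=np.c_[(uv[:,0]-K[0,2])/K[0,0],(uv[:,1]-K[1,2])/K[1,1]]
    s=d.copy()
    for _ in range(20): s=d/(1+k*(s**2).sum(1,keepdims=True))
    D=np.c_[s,np.ones(len(s))]@f['R']; C=-f['R'].T@f['t']
    return C+D*((z-C[2])/D[:,2])[:,None]
def zw(f,uv):  # depth point
    out=[]
    for u,v in np.atleast_2d(uv).astype(int):
        a=ray(f,[u,v],0)[0]; C=-f['R'].T@f['t']; zc=(f['R']@a+f['t'])[2]
        out.append(C+(a-C)*f['z_map'][v,u]/zc)
    return np.array(out)
def proj(f,X):
    c=np.atleast_2d(X)@f['R'].T+f['t']; s=c[:,:2]/c[:,2:]; s=s*(1+float(f['k1'])*(s**2).sum(1,keepdims=True))
    K=f['camera_matrix']; return s*[K[0,0],K[1,1]]+[K[0,2],K[1,2]]
E
python3 - <<'E'
from h import *
for n in('top','scene'):
    f=grab(n); cv2.imwrite(f'pics/{n}0.png',f['img'][...,::-1]); print(n,-f['R'].T@f['t'],f['k1'],f['camera_matrix'][0],f['R'][2])
s=get_state(); print(s['time'],s['ee_pos'],s['orientation'],s['opening'])
E
```

```text
top [ 0.34848906 -0.28006612  1.29200066] 0.003419688651417247 [443.97155536   0.         321.93395143] [ 0.16838641 -0.01543474 -0.98560022]
scene [ 0.02122662 -1.1008924   0.79220062] -0.117367716832378 [446.35953757   0.         319.76589415] [ 0.44902311  0.66615018 -0.59550162]
0.1 [ 0.26254556 -0.62144458  0.20486394] [-5.27467839e-04  9.80089131e-01  1.98557276e-01 -1.57292643e-04] 1.0011266649285018
```

View pics/top0.png

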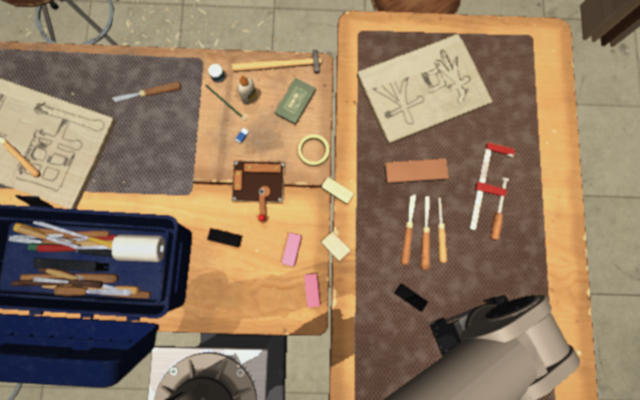

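View pics/scene0.png

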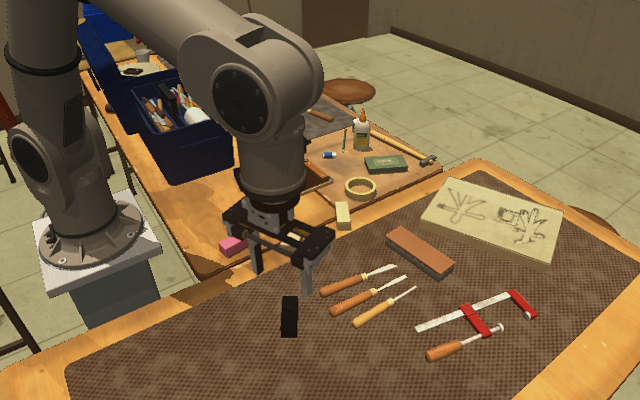

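The top view shows the jig at about (259,181), its knob at (262,217) and the tape at (313,150). The two pale blocks are A at (337,189) and B at (336,245). The black blocks at (224,238) and (410,297) and the pink ones at (291,249) and (312,290) are decoys. Next I'll measure A and B.

Run:
```python
from h import *
f=load('top'); im=f['img']; hsv=cv2.cvtColor(im,cv2.COLOR_RGB2HSV)
c=im[125:265,220:365]; cv2.imwrite('pics/crop0.png',cv2.resize(c[...,::-1],None,fx=4,fy=4,interpolation=cv2.INTER_CUBIC))
for p in [(337,189),(336,245),(313,134),(330,225),(300,200),(262,217),(259,181),(236,180)]: print(p,hsv[p[1],p[0]],zw(f,[p])[0].round(3))
m=cv2.inRange(hsv,(15,40,190),(32,125,255))
m[:, :200]=0;m[:,365:]=0;m[:120]=0;m[265:]=0
n,l,s,_=cv2.connectedComponentsWithStats(m)
for i in range(1,n):
    if s[i,4]>60:
        cs,_=cv2.findContours((l==i).astype(np.uint8),0,1); c=cs[0][:,0]
        w=ray(f,c,0.03); r=cv2.minAreaRect((w[:,:2]*1000).astype(np.float32)); print(s[i],r)
```

```text
(337, 189) [ 28  65 235] [ 0.607 -0.342  0.031]
(336, 245) [ 26  51 235] [ 0.446 -0.344  0.02 ]
(313, 134) [ 22  93 230] [ 0.78  -0.268  0.002]
(330, 225) [ 17  84 170] [ 0.593 -0.351 -0.722]
(300, 200) [ 19 129 233] [ 0.577 -0.235 -0.   ]
(262, 217) [  0 200 222] [ 0.515 -0.132  0.055]
(259, 181) [  9 145  72] [ 0.628 -0.113  0.012]
(236, 180) [ 13 159 204] [ 0.626 -0.048  0.024]
[200 120  22  49 928] ((730.7998657226562, 34.35894012451172), (146.19955444335938, 61.86553955078125), 1.991312026977539)
[ 221  120  109   65 3725] ((714.527587890625, -159.0477294921875), (195.34629821777344, 314.960205078125), 1.3908860683441162)
[323 176  34  43 540] ((601.4841918945312, -370.217041015625), (143.6322021484375, 78.65361022949219), 47.01296615600586)
[200 195  58  20 612] ((552.399658203125, -31.64324951171875), (166.43983459472656, 49.63138961791992), 88.09031677246094)
[267 199  44  22 514] ((542.5379638671875, -205.89984130859375), (57.15693283081055, 118.81981658935547), 16.049556732177734)
[200 214  36  10 157] ((508.52508544921875, -2.4976272583007812), (102.713623046875, 15.162550926208496), 81.5025634765625)
[321 227  30  34 481] ((448.6395568847656, -346.57171630859375), (80.15235900878906, 62.70191955566406), 46.63090133666992)
```

View pics/crop0.png

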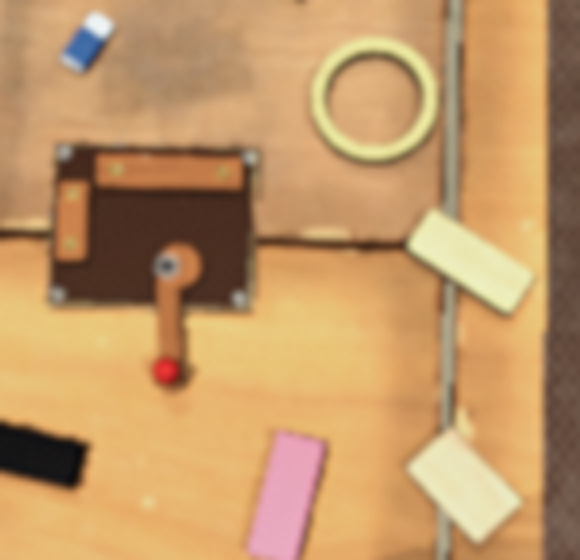

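The crop confirms it. A, at crop (470,260) and image (337,189), is longer and narrower with its top at z=0.031, so it is the blank. B is squat with its top at 0.02, so it is the short offcut. In the jig, the fence is on the far side (+x) and the end stop is on the left (+y), so the jig's axes roughly match the world's.

```bash
cat > meas.py <<'E'
from h import *
def up(f,x0,y0,x1,y1,k=6):
    return cv2.resize(f['img'][y0:y1,x0:x1],None,fx=k,fy=k,interpolation=cv2.INTER_CUBIC)
def contour(m,x0,y0,k=6):
    m=cv2.morphologyEx(m,cv2.MORPH_OPEN,np.ones((2*k+1,2*k+1)))
    cs,_=cv2.findContours(m,0,1); c=max(cs,key=cv2.contourArea)[:,0]
    return (c+0.5)/k-0.5+[x0,y0]
def rect(f,c,z):
    w=ray(f,c,z)[:,:2]*1000; return cv2.minAreaRect(cv2.convexHull(w.astype(np.float32)))
def blank(f,box,z=.03):
    u=cv2.cvtColor(up(f,*box),cv2.COLOR_RGB2HSV); m=cv2.inRange(u,(18,20,190),(35,92,255))
    return rect(f,contour(m,box[0],box[1]),z)
E
python3 - <<'E'
from meas import *
f=load('top')
print('blank',blank(f,(315,170,362,210)),'off',blank(f,(315,225,362,265),.022))
b=(225,155,292,208);u=cv2.cvtColor(up(f,*b),cv2.COLOR_RGB2HSV)
g=up(f,*b).max(2)
m=cv2.inRange(g,0,125); 
# close over battens
m=cv2.morphologyEx(m,cv2.MORPH_OPEN,np.ones((13,13)))
cs,_=cv2.findContours(m,0,1); c=np.vstack([a for a in cs if cv2.contourArea(a)>300])[:,0]; c=(c+.5)/6-.5+b[:2]
print('ply',rect(f,c,.012))
cv2.imwrite('pics/m.png',np.hstack([up(f,*b)[...,::-1],cv2.cvtColor(m,8)]))
# red knob
h=cv2.cvtColor(up(f,250,205,275,228),cv2.COLOR_RGB2HSV); r=cv2.inRange(h,(0,170,120),(6,255,255))|cv2.inRange(h,(174,170,120),(180,255,255))
c=contour(r,250,205); print('knob',ray(f,[(c.min(0)+c.max(0))/2],.052))
E
```

```text
blank ((605.5730590820312, -343.1405334472656), (91.1600112915039, 35.93697738647461), 57.80428695678711) off ((443.5765380859375, -342.5456848144531), (75.61526489257812, 48.93198776245117), 42.87203598022461)
ply ((627.2161254882812, -112.42072296142578), (152.163818359375, 118.98209381103516), 89.86675262451172)
knob [[ 0.51475153 -0.13006924  0.052     ]]
```

View pics/m.png

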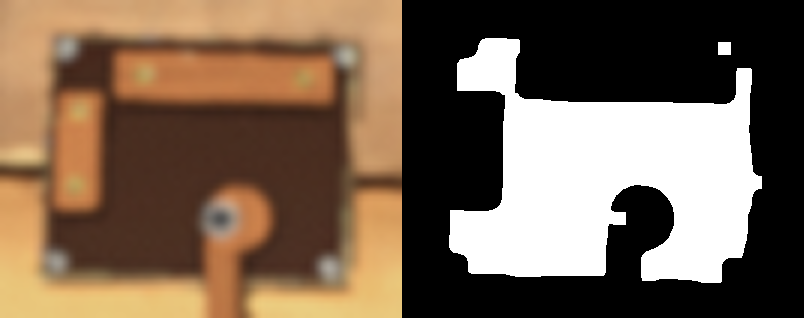

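The crop shows the jig's dark base, with the fence foot along row ~100 and the stop foot along column ~102 of the crop. I'll fit lines to these feet at z=0.012.

```bash
cat >> meas.py <<'E'
def jig(f,b=(225,155,292,208)):
    g=up(f,*b).max(2).astype(float)
    P=[];Q=[]
    for c in range(135,325,3):   # fence foot: bright->dark going down
        r=np.argmin(np.diff(cv2.blur(g[:,c:c+1],(1,5))[80:120,0]))+80.5; P.append([c,r])
    for r in range(112,200,3):   # stop foot: bright->dark going right
        c=np.argmin(np.diff(cv2.blur(g[r:r+1],(5,1))[0,85:125]))+85.5; Q.append([c,r])
    W=[ray(f,(np.array(p)+.5)/6-.5+b[:2],.012)[:,:2] for p in (P,Q)]
    L=[cv2.fitLine(w.astype(np.float32),cv2.DIST_HUBER,0,1e-4,1e-4).ravel() for w in W]
    return L
E
python3 - <<'E'
from meas import *
f=load('top'); L=jig(f); print(L)
for d in L: print(np.degrees(np.arctan2(d[1],d[0])))
# screws
b=(225,155,292,208);h=cv2.cvtColor(up(f,*b),cv2.COLOR_RGB2HSV)
m=cv2.inRange(h,(0,0,130),(180,75,255)); n,l,s,c=cv2.connectedComponentsWithStats(m)
for i in range(1,n):
    if s[i,4]>80: print(s[i],c[i],ray(f,(c[i]+.5)/6-.5+b[:2],.013)[0].round(4))
E
```

```text
[array([ 0.00751651, -0.99997175,  0.65663624, -0.12310372], dtype=float32), array([ 0.99888486,  0.04721247,  0.62870055, -0.06087538], dtype=float32)]
-89.56933
2.7060812
[ 56  37  21  21 345] [65.30724638 46.74492754] [ 0.6815 -0.0412  0.013 ]
[334  45  23  23 379] [345.50659631  55.37203166] [ 0.6816 -0.1792  0.013 ]
[206 204  30  32 440] [222.33636364 219.72045455] [ 0.5971 -0.1226  0.013 ]
[ 45 251  20  23 347] [ 54.43804035 262.7204611 ] [ 0.5733 -0.0424  0.013 ]
[320 259  23  22 415] [331.02891566 269.15180723] [ 0.5743 -0.1766  0.013 ]
```

The fence and stop feet, screws, bolt and knob together put the seat at about (0.636 to 0.639, -0.106 to -0.109), with yaw about 0.3°. I'll push against the stops anyway, so this is accurate enough. The next step is to move over the blank.

```bash
cat > go.py <<'E'
import sys
from h import *
from scipy.spatial.transform import Rotation as R
# args: x y z yawdeg(of tool y axis, world, mod 180)
def go(x,y,z,yaw=None):
    s=get_state(); q=np.array(s['orientation']); r=R.from_quat(q[[1,2,3,0]]).as_matrix()
    d=r.T@(np.array([x,y,z])-s['ee_pos'])/.03
    a=np.degrees(np.arctan2(r[1,1],r[0,1]))
    dy=0 if yaw is None else -(((yaw-a)+90)%180-90)/6
    print('t',round(s['time'],2),'pos',np.round(s['ee_pos'],4),'yaw',round(a,2),'tilt',np.round(r[2,:2],4),'F',np.round(s['wrist_force'],1),'open',round(s['opening'],3),'grip',np.round(s['grip_force'],1))
    print('tool units',d.round(3),'yaw units',round(dy,3))
go(*map(float,sys.argv[1:]))
E
python3 go.py .6056 -.343 .1 -32.2
```

```text
t 0.1 pos [ 0.2625 -0.6214  0.2049] yaw -67.09 tilt [-0.0001 -0.0011] F [ 0.1 -0.2 -0.2] open 1.001 grip 0.0
tool units [14.146 -4.095  3.499] yaw units -5.816
```

Call:
{"op": "servo_tool", "data": {"targets": [1,0.95,-0.3,0,0,1,0.95,-0.3,0,0,1,0.95,-0.3,0,0,1,0.95,-0.3,0,0,1,0.95,-0.3,0,0,1,0.95,-0.3,0,0,1,0.95,-0.3,0,0,1,0.95,-0.3,0,0,1,0.95,-0.3,0,0,1,0.95,-0.3,0,0,1,0.95,-0.3,0,0,1,0.95,-0.3,0,0], "squeeze": 20}}

```text
time: 1.6
ee_pos: [0.5362, -0.3884, 0.2051]
orientation: [-0.0, 0.98, 0.199, -0.0]
wrist_force: [0.7, 0.6, 0.2]
opening: 0.999
grip_force: 0.0
```

```bash
python3 go.py .6056 -.343 .1 -32.2
```

```text
t 1.6 pos [ 0.5362 -0.3884  0.2051] yaw -67.1 tilt [-0.0004 -0.0006] F [0.7 0.6 0.2] open 0.999 grip 0.0
tool units [ 2.721 -0.491  3.503] yaw units -5.816
```

Call:
{"op": "servo_tool", "data": {"targets": [1,0.9,-0.15,0.5,0,1,0.9,-0.15,0.5,0,1,0.9,-0.15,0.5,0,1,0,0,0.3,-0.97,1,0,0,0.3,-0.97,1,0,0,0.3,-0.97,1,0,0,0.3,-0.97,1,0,0,0.3,-0.97,1,0,0,0.3,-0.97,1,0,0,0,0]}}

```text
time: 2.85
ee_pos: [0.6048, -0.3448, 0.1053]
orientation: [-0.001, 0.876, 0.483, -0.0]
wrist_force: [0.9, 0.3, 0.7]
opening: 0.996
grip_force: 0.0
```

```bash
python3 go.py .6056 -.343 .0165 -32.2
```

```text
t 2.85 pos [ 0.6048 -0.3448  0.1053] yaw -32.21 tilt [ 0.0002 -0.0018] F [0.9 0.3 0.7] open 0.996 grip 0.0
tool units [ 0.066 -0.004  2.961] yaw units -0.002
```

Call:
{"op": "servo_tool", "data": {"targets": [1,0.06,0,0.8,0,1,0,0,0.8,0,1,0,0,0.8,0,1,0,0,0.56,0,1,0,0,0,0,-1,0,0,0,0,-1,0,0,0,0,-1,0,0,0,0,-1,0,0,0,0,-1,0,0,0,0,-1,0,0,0,0,-1,0,0,0,0], "squeeze": 20}}

```text
time: 4.35
ee_pos: [0.606, -0.3437, 0.0177]
orientation: [-0.0, 0.875, 0.483, -0.0]
wrist_force: [0.1, 0.2, 0.4]
opening: 0.368
grip_force: 20.0
```

```bash
python3 go.py .6056 -.343 .08 0.3
```

```text
t 4.35 pos [ 0.606  -0.3437  0.0177] yaw -32.18 tilt [ 0. -0.] F [0.1 0.2 0.4] open 0.368 grip 20.0
tool units [ 0.013 -0.024 -2.077] yaw units -5.413
```

Call:
{"op": "servo_tool", "data": {"targets": [-1,0,0,-0.5,0,-1,0,0,-0.8,0,-1,0,0,-0.8,0,-1,0,0,0,-0.9,-1,0,0,0,-0.9,-1,0,0,0,-0.9,-1,0,0,0,-0.9,-1,0,0,0,-0.9,-1,0,0,0,-0.9,-1,0,0,0,0,-1,0,0,0,0]}}

```text
time: 5.72
ee_pos: [0.6061, -0.3438, 0.0812]
orientation: [0.0, 0.707, 0.708, 0.0]
wrist_force: [-0.1, -0.0, -0.8]
opening: 0.372
grip_force: 20.0
```

```bash
python3 go.py .634 -.115 .08 0.3
python3 - <<'E'
from meas import *
f=grab('top'); cv2.imwrite('pics/t1.png',cv2.resize(f['img'][150:260,240:400][...,::-1],None,fx=4,fy=4))
E
```

```text
t 5.72 pos [ 0.6061 -0.3438  0.0812] yaw 0.09 tilt [-0.0002  0.0004] F [-0.1 -0.  -0.8] open 0.372 grip 20.0
tool units [7.626 0.941 0.039] yaw units -0.035
```

View pics/t1.png

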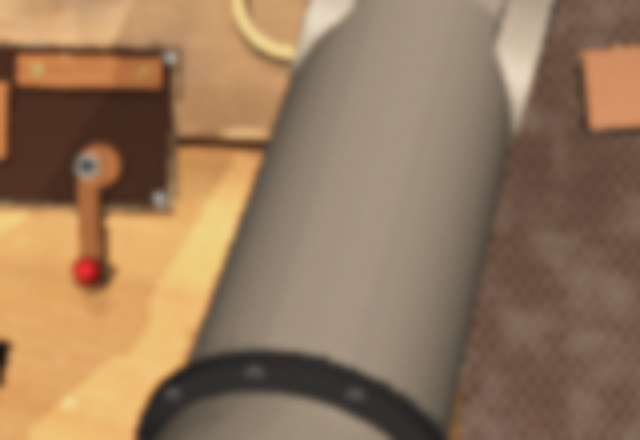

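The arm hides the blank from the top camera, and the jig is unmoved. The grip reading (0.37 × 94 = 35 mm) confirms the hold. Now I'll carry it over the jig.

Call:
{"op": "servo_tool", "data": {"targets": [-1,0.5,0.1,0,0,-1,0.95,0.12,0,0,-1,0.95,0.12,0,0,-1,0.95,0.12,0,0,-1,0.95,0.12,0,0,-1,0.95,0.12,0,0,-1,0.95,0.12,0,0,-1,0.95,0.12,0,-0.04,-1,0.45,0.07,0,0,-1,0,0,0,0,-1,0,0,0,0]}}

```text
time: 7.15
ee_pos: [0.6352, -0.1168, 0.0806]
orientation: [0.0, 0.705, 0.71, -0.0]
wrist_force: [-0.1, -0.4, -1.6]
opening: 0.368
grip_force: 20.0
```

```bash
python3 go.py .634 -.114 .031 0.3
python3 - <<'E'
from meas import *
f=grab('scene'); print(proj(f,[[.636,-.109,.03]])); g=grab('top'); a,b=[h['img'][...,::-1] for h in (f,g)]
u,v=proj(f,[.636,-.109,.03])[0].astype(int)
print(u,v)
A=cv2.resize(a[max(v-50,0):v+50,u-50:u+50],(400,400)); B=cv2.resize(b[140:240,210:310],(400,400)); cv2.imwrite('pics/t2.png',np.hstack([A,B]))
E
```

```text
t 7.15 pos [ 0.6352 -0.1168  0.0806] yaw 0.39 tilt [-0.0006 -0.0002] F [-0.1 -0.4 -1.6] open 0.368 grip 20.0
tool units [ 0.094 -0.039  1.655] yaw units 0.015
[[305.24083723 168.00812767]]
305 168
```

View pics/t2.png

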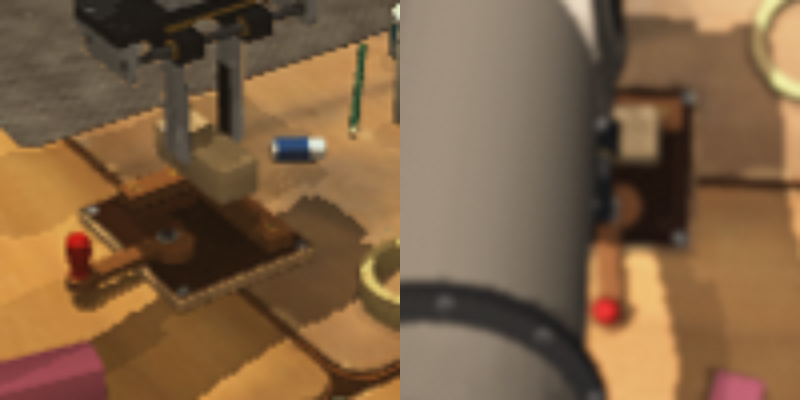

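Scene view (left half): the blank is gripped level above the base, between the fence and the cam, and the lever is open. Now I'll lower it.

Call:
{"op": "servo_tool", "data": {"targets": [-1,0.05,-0.05,0.5,0,-1,0,0,0.5,0,-1,0,0,0.4,0,-1,0,0,0.2,0,-1,0,0,0.05,0,-1,0,0,0,0]}}

```text
time: 8.0
ee_pos: [0.6341, -0.114, 0.0314]
orientation: [0.0, 0.704, 0.71, 0.0]
wrist_force: [-0.5, 1.2, -0.0]
opening: 0.368
grip_force: 20.0
```

```bash
python3 go.py .634 -.114 .0295 0.3
python3 - <<'E'
from meas import *
f=grab('scene'); a=f['img'][...,::-1]
cv2.imwrite('pics/t3.png',cv2.resize(a[118:218,255:355],(600,600),interpolation=cv2.INTER_CUBIC))
E
```

```text
t 8.0 pos [ 0.6341 -0.114   0.0314] yaw 0.47 tilt [0.0001 0.0003] F [-0.5  1.2 -0. ] open 0.368 grip 20.0
tool units [ 0.    -0.003  0.062] yaw units 0.028
```

View pics/t3.png

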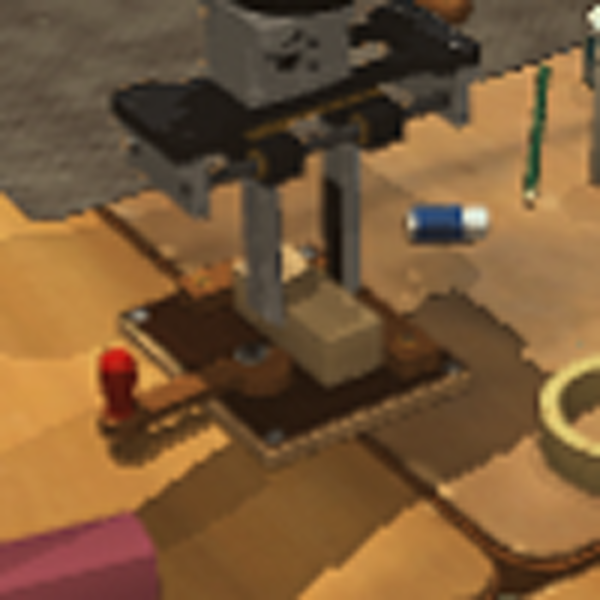

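The blank hovers about 1.5 mm over the base, clear of the fence, stop and cam. I'll touch it down, release and rise.

Call:
{"op": "servo_tool", "data": {"targets": [-1,0,0,0.04,0,-1,0,0,0.03,0,-1,0,0,0,0,0.1,0,0,0,0,0.1,0,0,0,0,0.1,0,0,0,0,0.1,0,0,-0.5,0,0.1,0,0,-0.9,0,-1,0,0,0,0,-1,0,0,0,0,-1,0,0,0,0]}}

```text
time: 9.43
ee_pos: [0.6335, -0.114, 0.0706]
orientation: [-0.0, 0.704, 0.71, -0.0]
wrist_force: [-0.6, -0.3, -0.2]
opening: 0.272
grip_force: 0.0
```

```bash
python3 go.py .636 -.192 .06 0.3
```

```text
t 9.43 pos [ 0.6335 -0.114   0.0706] yaw 0.47 tilt [ 0.0002 -0.0009] F [-0.6 -0.3 -0.2] open 0.272 grip 0.0
tool units [-2.599  0.064  0.352] yaw units 0.028
```

Call:
{"op": "servo_tool", "data": {"targets": [-1,-0.9,0.03,0,0,-1,-0.9,0.03,0,0,-1,-0.8,0,0,0,-1,0,0,0.6,0,-1,0,0,0.6,0,-1,0,0,0.4,0,-1,0,0,0,0,-1,0.3,0,0,0,-1,0.2,0,0,0,-1,0.1,0,0,0,-1,0.1,0,0,0]}}

```text
time: 10.8
ee_pos: [0.6363, -0.1709, 0.0234]
orientation: [0.0, 0.704, 0.71, 0.0]
wrist_force: [-0.6, 0.6, 0.2]
opening: 0.004
grip_force: 0.0
```

```bash
python3 go.py .636 -.162 .022 0.3
```

```text
t 10.8 pos [ 0.6363 -0.1709  0.0234] yaw 0.47 tilt [-0.0002  0.0004] F [-0.6  0.6  0.2] open 0.004 grip 0.0
tool units [ 0.295 -0.006  0.046] yaw units 0.028
```

Next I'll push in small steps towards the stop and watch the force.

Call:
{"op": "servo_tool", "data": {"targets": [-1,0.1,0,0,0,-1,0.1,0,0,0,-1,0.06,0,0,0,-1,0.03,0,0,0]}}

```text
time: 11.3
ee_pos: [0.6359, -0.1639, 0.0232]
orientation: [0.001, 0.705, 0.71, -0.001]
wrist_force: [-0.1, -9.2, 1.1]
opening: 0.005
grip_force: 4.4
```

Call:
{"op": "servo_tool", "data": {"targets": [-1,0.03,0,0,0,-1,0.03,0,0,0]}}

```text
time: 11.55
ee_pos: [0.636, -0.1638, 0.0234]
orientation: [0.001, 0.705, 0.709, -0.001]
wrist_force: [-0.8, -15.1, 2.0]
opening: 0.003
grip_force: 7.6
```

Call:
{"op": "servo_tool", "data": {"targets": [-1,0.03,0,0,0,-1,0.03,0,0,0]}}

```text
time: 11.8
ee_pos: [0.6359, -0.1637, 0.0236]
orientation: [0.002, 0.705, 0.709, -0.002]
wrist_force: [-0.3, -21.3, 2.5]
opening: 0.01
grip_force: 10.9
```

The blank is against the stop: 21 N of force and no further movement. Now I'll back off and go round to the cam side, at jig y ≈ +14, clear of the disc.

Call:
{"op": "servo_tool", "data": {"targets": [-1,-0.3,0,0,0,-1,-0.1,0,-0.6,0,-1,0,0,-0.8,0,-1,0.5,-0.8,0,0,-1,0.9,-0.73,0,0,-1,0.9,0,0,0,-1,0.15,0,0,0,-1,0,0,0,0,-1,0,0,0,0]}}

```text
time: 12.92
ee_pos: [0.5898, -0.0987, 0.0652]
orientation: [0.0, 0.705, 0.71, -0.0]
wrist_force: [-0.2, -0.6, 0.0]
opening: 0.007
grip_force: 0.0
```

```bash
python3 go.py .590 -.0965 .022 0.3
```

```text
t 12.93 pos [ 0.5898 -0.0987  0.0652] yaw 0.4 tilt [-0.0002  0.    ] F [-0.2 -0.6  0. ] open 0.007 grip 0.0
tool units [0.073 0.009 1.44 ] yaw units 0.016
```

Call:
{"op": "servo_tool", "data": {"targets": [-1,0.07,0,0.6,0,-1,0,0,0.6,0,-1,0,0,0.22,0,-1,0,0,0,0,-1,0,0.2,0,0,-1,0,0.2,0,0,-1,0,0.1,0,0]}}

```text
time: 13.8
ee_pos: [0.6054, -0.0954, 0.0228]
orientation: [0.0, 0.704, 0.71, 0.0]
wrist_force: [-0.3, -0.5, -0.2]
opening: 0.007
grip_force: 0.1
```

Call:
{"op": "servo_tool", "data": {"targets": [-1,0,0.05,0,0,-1,0,0.05,0,0,-1,0,0.05,0,0]}}

```text
time: 14.18
ee_pos: [0.6059, -0.0954, 0.0219]
orientation: [-0.002, 0.704, 0.71, -0.002]
wrist_force: [-21.6, 1.5, 12.2]
opening: 0.003
grip_force: 10.8
```

The blank is against the fence: 22 N, and the position implies seat x ≈ 0.636 as expected. I'll retract, rise, open to about 42 mm, move over the knob and check.

Call:
{"op": "servo_tool", "data": {"targets": [-1,0,-0.3,0,0,-1,0,-0.2,0,0,-1,0,0,-0.9,0,-1,0,-0.4,-0.9,0,-0.1,-0.3,-0.9,-0.9,0,-0.1,-0.4,-0.9,0,0,-0.1,-0.4,-0.35,0,0,-0.1,0,0,0,0,-0.1,0,0,0,0]}}

```text
time: 15.3
ee_pos: [0.5187, -0.1286, 0.1033]
orientation: [-0.0, 0.704, 0.71, 0.0]
wrist_force: [-0.3, -0.2, -0.3]
opening: 0.441
grip_force: 0.0
```

```bash
python3 go.py .515 -.130 .031 0.3;  python3 - <<'E'
from meas import *
f=grab('scene');g=grab('top'); a=cv2.resize(f['img'][118:218,255:355,::-1],(400,400),interpolation=2); b=cv2.resize(g['img'][140:240,210:310,::-1],(400,400),interpolation=2)
cv2.imwrite('pics/t4.png',np.hstack([a,b]))
E
```

```text
t 15.3 pos [ 0.5187 -0.1286  0.1033] yaw 0.48 tilt [0.0006 0.0003] F [-0.3 -0.2 -0.3] open 0.441 grip 0.0
tool units [-0.046 -0.125  2.411] yaw units 0.03
```

View pics/t4.png

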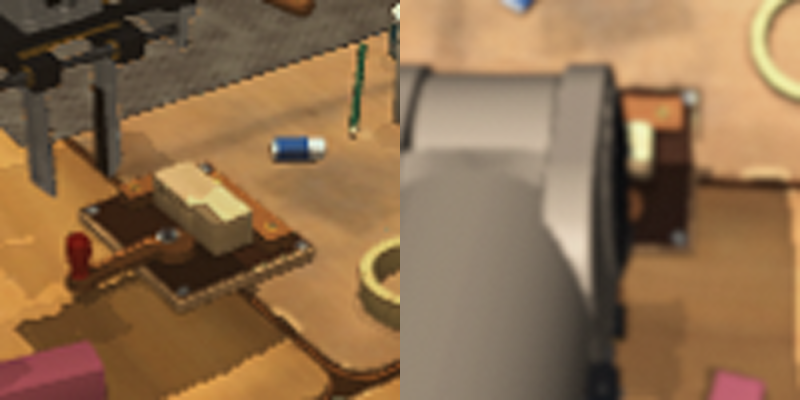

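The scene crop shows the blank flush along the fence, with the lever still open. A second light end push will confirm that the side push didn't open a gap at the stop.

Call:
{"op": "servo_tool", "data": {"targets": [-1,-0.8,0.9,0,0,-1,-0.8,0.9,0,0,-1,-0.5,0.9,0,0,-1,0,0.9,0,0,-1,0,0.3,0.9,0,-1,0,0,0.9,0,-1,0,0,0.85,0,-1,0.3,0,0,0,-1,0.2,0,0,0,-1,0,0,0,0]}}

```text
time: 16.65
ee_pos: [0.6362, -0.1751, 0.0253]
orientation: [0.001, 0.704, 0.71, 0.001]
wrist_force: [-0.2, -0.0, 0.3]
opening: 0.007
grip_force: 0.0
```

```bash
python3 go.py .636 -.164 .023 0.3
```

```text
t 16.65 pos [ 0.6362 -0.1751  0.0253] yaw 0.54 tilt [-0.      0.0017] F [-0.2 -0.   0.3] open 0.007 grip 0.0
tool units [ 0.371 -0.003  0.076] yaw units 0.04
```

Call:
{"op": "servo_tool", "data": {"targets": [-1,0.2,0,0.04,0,-1,0.1,0,0,0,-1,0,0,0,0]}}

```text
time: 17.02
ee_pos: [0.6353, -0.1668, 0.023]
orientation: [0.0, 0.704, 0.71, 0.0]
wrist_force: [0.3, 0.4, -0.2]
opening: 0.006
grip_force: 0.0
```

Call:
{"op": "servo_tool", "data": {"targets": [-1,0.06,0,0,0,-1,0.04,0,0,0,-1,0.03,0,0,0,-1,0,0,0,0]}}

```text
time: 17.52
ee_pos: [0.6351, -0.164, 0.0228]
orientation: [0.0, 0.704, 0.71, -0.0]
wrist_force: [0.6, -4.9, 0.6]
opening: 0.008
grip_force: 2.4
```

Contact comes at the same place (-0.164), so the blank is home. On to the knob.

Call:
{"op": "servo_tool", "data": {"targets": [-1,-0.4,0,0,0,-1,-0.1,0,-0.8,0,-1,0,0,-0.9,0,-1,0.1,-0.6,-0.7,0,-0.1,0.4,-0.9,0,0,-0.1,0.5,-0.9,0,0,-0.1,0.5,-0.9,0,0,-0.1,0.2,-0.7,0,0,-0.1,0,0,0,0,-0.1,0,0,0,0]}}

```text
time: 18.77
ee_pos: [0.5157, -0.1287, 0.095]
orientation: [0.0, 0.704, 0.71, 0.0]
wrist_force: [-0.1, -0.1, -0.0]
opening: 0.45
grip_force: 0.0
```

```bash
python3 go.py .515 -.130 .031 0.3
```

```text
t 18.77 pos [ 0.5157 -0.1287  0.095 ] yaw 0.44 tilt [0.0001 0.0008] F [-0.1 -0.1 -0. ] open 0.45 grip 0.0
tool units [-0.044 -0.026  2.135] yaw units 0.024
```

Call:
{"op": "servo_tool", "data": {"targets": [-0.1,-0.04,-0.02,0.7,0,-0.1,0,0,0.7,0,-0.1,0,0,0.65,0,-0.1,0,0,0,0,-1,0,0,0,0,-1,0,0,0,0,-1,0,0,0,0,-1,0,0,0,0,-1,0,0,0,0], "squeeze": 12}}

```text
time: 19.9
ee_pos: [0.5149, -0.1296, 0.0338]
orientation: [0.001, 0.704, 0.71, 0.0]
wrist_force: [1.7, -1.4, 6.0]
opening: 0.202
grip_force: 12.0
```

```bash
python3 go.py .515 -.130 .033 0.3
python3 - <<'E'
import numpy as np
s=__import__('plant').get_state(); P=np.array([.595,-.125]); k=np.array(s['ee_pos'][:2]); r=.080; a0=np.arctan2(*(k-P)[::-1]); print(np.linalg.norm(k-P),a0)
c,sn=np.cos(np.radians(.45)),np.sin(np.radians(.45))
A=np.linspace(0,1.70,15); p=k+r*(np.c_[np.cos(a0+A),np.sin(a0+A)]-[np.cos(a0),np.sin(a0)])
d=np.diff(p,axis=0)/.03; print(np.c_[A[1:],-d[:,0]*sn+d[:,1]*c,d[:,0]*c+d[:,1]*sn].round(2)); print(p[-1])
E
```

```text
t 19.9 pos [ 0.5149 -0.1296  0.0338] yaw 0.46 tilt [-0.0002  0.0012] F [ 1.7 -1.4  6. ] open 0.202 grip 12.0
tool units [-0.015  0.003  0.026] yaw units 0.027
0.08023341571368892 -3.084774425530187
[[ 0.12 -0.32  0.04]
 [ 0.24 -0.32  0.07]
 [ 0.36 -0.3   0.11]
 [ 0.49 -0.29  0.15]
 [ 0.61 -0.27  0.18]
 [ 0.73 -0.24  0.21]
 [ 0.85 -0.22  0.24]
 [ 0.97 -0.19  0.27]
 [ 1.09 -0.15  0.29]
 [ 1.21 -0.12  0.3 ]
 [ 1.34 -0.08  0.31]
 [ 1.46 -0.04  0.32]
 [ 1.58 -0.    0.32]
 [ 1.7   0.04  0.32]]
[ 0.60956303 -0.20363308]
```

The knob is pinched at 19 mm. Now the arc, in two calls.

Call:
{"op": "servo_tool", "data": {"targets": [-1,-0.32,0.04,0,0,-1,-0.32,0.07,0,0,-1,-0.3,0.11,0,0,-1,-0.29,0.15,0,0,-1,-0.27,0.18,0,0,-1,-0.24,0.21,0,0,-1,-0.22,0.24,0,0,-1,0,0,0,0]}}

```text
time: 20.9
ee_pos: [0.5432, -0.1898, 0.0328]
orientation: [-0.001, 0.705, 0.709, -0.001]
wrist_force: [-5.6, -7.5, 4.1]
opening: 0.2
grip_force: 12.0
```

Call:
{"op": "servo_tool", "data": {"targets": [-1,-0.19,0.27,0,0,-1,-0.15,0.29,0,0,-1,-0.12,0.3,0,0,-1,-0.08,0.31,0,0,-1,0,0,0,0]}}

```text
time: 21.52
ee_pos: [0.5796, -0.2047, 0.0329]
orientation: [-0.0, 0.704, 0.71, -0.001]
wrist_force: [0.2, -6.0, -2.0]
opening: 0.198
grip_force: 12.0
```

Call:
{"op": "servo_tool", "data": {"targets": [-1,-0.04,0.32,0,0,-1,0,0.32,0,0,-1,0.04,0.25,0,0,-1,0,0,0,0]}}

```text
time: 22.02
ee_pos: [0.6017, -0.2055, 0.0321]
orientation: [-0.003, 0.705, 0.709, -0.004]
wrist_force: [-23.0, -7.2, 13.7]
opening: 0.322
grip_force: 12.0
```

Call:
{"op": "servo_tool", "data": {"targets": [-1,0.04,0.15,0,0,-1,0.02,0.1,0,0,-1,0,0,0,0]}}

```text
time: 22.4
ee_pos: [0.6084, -0.2048, 0.0319]
orientation: [-0.003, 0.705, 0.709, -0.004]
wrist_force: [-24.0, -11.3, 8.9]
opening: 0.466
grip_force: 12.0
```

The fingers were forced open under a 24 N reaction, so the lever is either at its end of travel or close to it. I'll release, rise and look.

Call:
{"op": "servo_tool", "data": {"targets": [0.3,0,-0.3,0,0,0.3,0,-0.1,0,0,0.3,0,0,0,0,0.3,0,0,-0.9,0,0.3,0,0,-0.9,0,0.3,-0.9,0,-0.5,0,0.3,-0.9,0,0,0,0.3,-0.9,0,0,0,0.3,-0.9,0,0,0,0.3,-0.9,0,0,0]}}

```text
time: 23.65
ee_pos: [0.6037, -0.3375, 0.1024]
orientation: [0.0, 0.704, 0.71, 0.0]
wrist_force: [-0.3, -0.3, 0.5]
opening: 0.651
grip_force: 0.0
```

```bash
python3 go.py .6 -.205 .033 0.3;  python3 - <<'E'
from meas import *
f=grab('scene');g=grab('top'); a=cv2.resize(f['img'][118:218,255:355,::-1],(400,400),interpolation=2); b=cv2.resize(g['img'][140:240,210:310,::-1],(400,400),interpolation=2)
cv2.imwrite('pics/t5.png',np.hstack([a,b]))
for f,n in((f,'s'),(g,'t')):
    h=cv2.cvtColor(f['img'],cv2.COLOR_RGB2HSV); m=cv2.inRange(h,(0,190,90),(5,255,255)); m[:, :240]=0; m[:,340:]=0; m[:130]=0;m[240:]=0
    k,l,s,c=cv2.connectedComponentsWithStats(m)
    for i in range(1,k):
        if s[i,4]>8: print(n,s[i],ray(f,c[i],.045 if n=='s' else .052))
E
```

```text
t 23.65 pos [ 0.6037 -0.3375  0.1024] yaw 0.49 tilt [0.0002 0.0006] F [-0.3 -0.3  0.5] open 0.651 grip 0.0
tool units [ 4.417 -0.089  2.314] yaw units 0.031
s [308 179   6   5  22] [[ 0.59952873 -0.19589014  0.045     ]]
t [286 187   7   7  33] [[ 0.59496525 -0.20407417  0.052     ]]
```

View pics/t5.png

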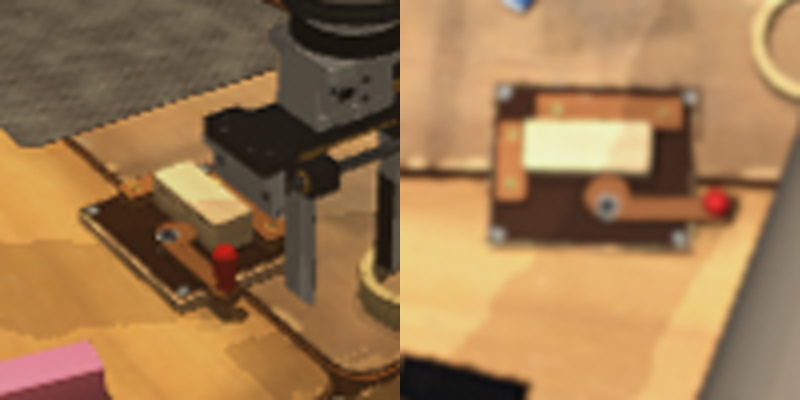

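The top crop shows the blank flush against the fence and stop, with the lever pointing along jig -y and the knob at (0.595, -0.204). Before handing in, I'll push the knob with closed fingers from -x to make sure it is at its end of travel.

Call:
{"op": "servo_tool", "data": {"targets": [-1,0,-0.8,0,0,-1,0.5,-0.82,0,0,-1,0.9,0,0,0,-1,0.9,0,0,0,-1,0.9,0,0,0,-1,0.9,0,0,0,-1,0.35,0,0.5,0,-1,0,0,0.9,0,-1,0,0,0.85,0,-1,0,0,0,0,-1,0,0.3,0,0,-1,0,0,0,0]}}

```text
time: 25.25
ee_pos: [0.5641, -0.2039, 0.0358]
orientation: [0.001, 0.704, 0.71, 0.001]
wrist_force: [0.4, -0.3, -0.4]
opening: 0.003
grip_force: 0.0
```

Call:
{"op": "servo_tool", "data": {"targets": [-1,0,0.2,0,0,-1,0,0.1,0,0,-1,0,0.1,0,0,-1,0,0,0,0]}}

```text
time: 25.75
ee_pos: [0.5734, -0.2038, 0.0346]
orientation: [-0.001, 0.704, 0.71, -0.001]
wrist_force: [-6.1, -0.2, 5.0]
opening: 0.001
grip_force: 3.5
```

```bash
python3 go.py .573 -.204 .033
python3 - <<'E'
from meas import *
f=load('top'); print(blank(f,(232,160,280,190),.042)); print(jig(f))
E
```

```text
t 25.75 pos [ 0.5734 -0.2038  0.0346] yaw 0.44 tilt [ 0.     -0.0025] F [-6.1 -0.2  5. ] open 0.001 grip 3.5
tool units [-0.006 -0.013  0.053] yaw units 0
((635.6451416015625, -107.09779357910156), (35.05384826660156, 86.7860107421875), 1.3037681579589844)
[array([ 0.02185858, -0.99976104,  0.6552889 , -0.13422853], dtype=float32), array([ 0.9638311 ,  0.26651365,  0.63129294, -0.05676125], dtype=float32)]
```

Call:
{"op": "servo_tool", "data": {"targets": [-1,0,0.06,0,0,-1,0,0.06,0,0,-1,0,0,0,0]}}

```text
time: 26.12
ee_pos: [0.5739, -0.204, 0.034]
orientation: [-0.003, 0.705, 0.71, -0.003]
wrist_force: [-22.1, 0.4, 14.4]
opening: 0.005
grip_force: 11.2
```

Call:
{"op": "servo_tool", "data": {"targets": [-1,0,0.05,0,0,-1,0,0.05,0,0,-1,0,0,0,0]}}

```text
time: 26.5
ee_pos: [0.5744, -0.2042, 0.0337]
orientation: [-0.005, 0.705, 0.709, -0.004]
wrist_force: [-35.7, 1.0, 23.0]
opening: 0.006
grip_force: 18.1
```

The lever didn't move at 36 N, against about 6 N needed once the cam bites, so it is at its end stop. I'll retract clear, check and hand in.

Call:
{"op": "servo_tool", "data": {"targets": [-1,0,-0.3,0,0,-1,0,-0.5,0,0,-1,0,0,-0.9,0,-1,0,0,-0.9,0,-1,-0.9,0,-0.5,0,-1,-0.9,0,0,0,-1,-0.9,0,0,0,-1,-0.9,0,0,0,-1,-0.9,0,0,0,-1,0,0,0,0,-1,0,0,0,0]}}

```text
time: 27.88
ee_pos: [0.5582, -0.338, 0.1038]
orientation: [-0.0, 0.704, 0.71, 0.0]
wrist_force: [-0.4, 0.1, -0.9]
opening: 0.006
grip_force: 0.0
```

Run:
```python
from meas import *
f=grab('top'); h=cv2.cvtColor(f['img'],cv2.COLOR_RGB2HSV); m=cv2.inRange(h,(0,190,90),(5,255,255))[180:200,275:300]
print('knob',ray(f,[np.argwhere(m)[:,1].mean()+275,np.argwhere(m)[:,0].mean()+180],.052)); print('blank',blank(f,(232,160,280,190),.042))
print(finish_job())
```

```text
knob [[ 0.59490144 -0.20435023  0.052     ]]
blank ((635.4412841796875, -107.13114929199219), (35.4598503112793, 86.70680236816406), 1.308496356010437)
the job is handed in; nothing more can be done
None
```

I've handed the job in at about 28 s: the blank was pushed home against fence and stop with the cam open, then clamped with the lever at its end stop (no movement at 36 N); `finish_job()` returned no verdict, so the result isn't confirmed.

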